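# Pack top-hat lamp blocks alternately in their tray

## Task

Pack the three hat-shaped blocks into the wooden tray as one tight row, alternately up and down: the two outer ones standing on their brims against the tray's two ends (the block already in the tray must move over), the middle one upside down with its crown pressed fully home between the other two crowns, so that its brim lies flat on their tops. Keep the blocks square in the tray with their ends in line, and leave the other things on the table where they are.

Things in the scene. Friction and masses are not known exactly. Their poses are not given: they have to be found in the camera images.
- tray_floor (a point): fixed wooden tray: middle of its floor's surface, z up. Board 66 mm deep (x), 181 long (y, the row), 8 thick; an end wall 12 mm thick, 30 high across each end, 157 apart; long sides open, no lip. Outer blocks' centres come 40.5 mm from it along y when touching the walls; 3 mm play in all. Middle block, when home: centre 33 mm above the floor, crown top down on the neighbours' brims.
- block_a_mid (a point): cream plastic top-hat block, solid, 0.18 kg; starts in the tray near its middle, crown up. 60 mm long (x) with flat full-profile ends; brim 76 wide (y), 10 thick; crown tapering from 44 wide at the brim to 34 at its flat top; 46 high in all (z, brim to crown). Point: its centre, 23 mm up. Where it starts, no second block can lie flat beside it.
- block_b_mid (a point): a block just like block_a, starting on the table, crown up; the point is its centre, 23 mm up, same axes. On its side such a block rests by itself on a brim edge and a crown edge, its crown's top facing about 30 deg below level; stood with its brim upright it tips over to that rest.
- block_c_mid (a point): a block just like block_a, starting on the table, crown up; the point is its centre, 23 mm up, same axes. Such a block's tapered crown, pressed down (5 to 15 N) between two others' crowns, spreads them as it goes home.
- wallbox: bystander: an orange round wall box, 72 mm across, 45 mm high, open on top; origin under its centre
- driver: bystander: a screwdriver lying on the table beyond the work; origin at its underside
- tape: bystander: a roll of white tape lying flat, 100 mm across, 20 mm high; origin under its centre
- carton: bystander: a white carton 120 x 200 x 75 mm high; origin under its centre
Mind the look-alikes: they are no part of the job. What is shaped like the part that bears block_c_mid but pink or turquoise is not meant.

How it is judged:
At the end, for the whole second after the job is handed in: Two blocks crown up on the floor (3 mm, 0.07 rad), centres 33 to 47 mm from the middle towards either end; the third upside down between, within 8 mm of the middle, level (0.07 rad), centre 29 to 36.5 mm above the floor. All square (0.10 rad), centred across the tray within 10 mm, at rest (x of block_a_mid in the frame of tray_floor between -0.01 and 0.01 m and angle between the x axis of each of block_a_mid, block_b_mid, block_c_mid and the x axis of tray_floor, either way round below 0.1 rad and ((angle between block_a_mid's own z axis and vertical below 0.07 rad and z of block_a_mid in the frame of tray_floor between 0.02 and 0.026 m and y of block_a_mid in the frame of tray_floor between 0.033 and 0.047 m) or (angle between block_a_mid's own z axis and vertical below 0.07 rad and z of block_a_mid in the frame of tray_floor between 0.02 and 0.026 m and y of block_a_mid in the frame of tray_floor between -0.047 and -0.033 m) or (angle between block_a_mid's own z axis and vertical above 3.07 rad and y of block_a_mid in the frame of tray_floor between -0.008 and 0.008 m and z of block_a_mid in the frame of tray_floor between 0.029 and 0.0365 m)) and x of block_b_mid in the frame of tray_floor between -0.01 and 0.01 m and ((angle between block_b_mid's own z axis and vertical below 0.07 rad and z of block_b_mid in the frame of tray_floor between 0.02 and 0.026 m and y of block_b_mid in the frame of tray_floor between 0.033 and 0.047 m) or (angle between block_b_mid's own z axis and vertical below 0.07 rad and z of block_b_mid in the frame of tray_floor between 0.02 and 0.026 m and y of block_b_mid in the frame of tray_floor between -0.047 and -0.033 m) or (angle between block_b_mid's own z axis and vertical above 3.07 rad and y of block_b_mid in the frame of tray_floor between -0.008 and 0.008 m and z of block_b_mid in the frame of tray_floor between 0.029 and 0.0365 m)) and x of block_c_mid in the frame of tray_floor between -0.01 and 0.01 m and ((angle between block_c_mid's own z axis and vertical below 0.07 rad and z of block_c_mid in the frame of tray_floor between 0.02 and 0.026 m and y of block_c_mid in the frame of tray_floor between 0.033 and 0.047 m) or (angle between block_c_mid's own z axis and vertical below 0.07 rad and z of block_c_mid in the frame of tray_floor between 0.02 and 0.026 m and y of block_c_mid in the frame of tray_floor between -0.047 and -0.033 m) or (angle between block_c_mid's own z axis and vertical above 3.07 rad and y of block_c_mid in the frame of tray_floor between -0.008 and 0.008 m and z of block_c_mid in the frame of tray_floor between 0.029 and 0.0365 m)) and linear speed of each of block_a, block_b, block_c below 0.02 m/s); the robot touches nothing.
It fails at once if the wallbox is moved more than 30 mm (distance of wallbox from where it was at the start of the episode above 0.03 m).
It fails at once if the driver is moved more than 30 mm (distance of driver from where it was at the start of the episode above 0.03 m).
It fails at once if the tape is moved more than 30 mm (distance of tape from where it was at the start of the episode above 0.03 m).
It fails at once if the carton is moved more than 30 mm (distance of carton from where it was at the start of the episode above 0.03 m).
It also fails if it takes over 72 s, if anything falls off the work surface, if the arm or the gripper's body presses on something with over 40 N, if the wrist force passes 120 N, or if a joint passes its speed limit or range.

## Robot

A 6-joint arm with a two-finger parallel gripper is mounted at the origin on the work surface. World frame = base frame: x ahead of the robot, y to its left, z up, the work surface at z = 0. Lengths are in m, angles in rad, forces in N, time in s.
With the tool pointing down it reaches from about 0.275 to 0.825 m from the base axis. Payload 4.9 kg.
Tool frame: the origin (TCP) lies on the front face of the gripper's body, between the roots of the fingers; the fingertips stand 73 mm ahead of it and the grasp point (between the pads) lies 54 mm ahead of it (ctrl.tcp_to_tips is the distance from the TCP to the fingertips, in m); z points along the fingers, y is the line along which they close (so a half turn about z gives the same grasp; the last joint's range is limited). The gripper opens to 85 mm and grips with 20 to 120 N. Pads are 22 mm wide; open, the fingers measure 114 mm over their backs; the gripper's body (76 mm by 85 mm) begins 54 mm behind the grasp point. The pads swing forward as they close: fully open they stand 13 mm farther back than shut.
Start: joints at [-1.242, 0.326, -0.193, 1.052, 0, 1.437], TCP at [0.246, -0.492, 0.304] pointing down, gripper open.
Joint ranges: [-2.65, 2.65], [-0.97, 1.79], [-1.3, 1.35], [-1.93, 2.1], [-1.47, 1.37], [-3.14, 3.14]. Speed limits (rad/s): [2.57, 2.57, 3.14, 3.14, 3.14, 3.14].

## Interface

Orientations are given as a unit quaternion [w, x, y, z].
In Python, from workcell import ctrl gives the robot as it stands.
- The arm moves only by the tool jog_arm, never from a script. Its argument "steps" is a list that holds one entry, the list of rows, each a list of 7 numbers: the shift along the tool's x, y, z in mm, then the turn, a rotation vector about the tool's x, y, z in rad, then the closure, from -1 (fully open) to 1 (shut). In form: [[[tx, ty, tz, rx, ry, rz, claw], ...]]. A call has 1 to 20 rows; each row shifts and turns the commanded pose from where the row before left it, along the tool's axes as they then stand; what a row does not reach is not made up. A row lasts 1/12 s, in which the tool goes at most 41.7 mm and 7.16 degrees, less where a joint would pass 70% of its speed; a pose out of reach is approached as far as the arm can. A call with a gripper value outside its range is refused whole. The fingers move at their own pace and stop on an object; "force" is the grip in N (left out, the last holds). Time passes only in rows, so rows that do not move let the fingers close. It gives the time, the measured TCP pose, the force, the opening and the grip force at its end, in the units of the state.
- ctrl.sense(): the state, without advancing time (a new reading comes with each control period).
- ctrl.snapshot(name): name is "side" or "top" or "wrist"; returns the picture (400x640x3 uint8, red, green, blue); there is no depth.
- ctrl.calibration(name): a dict with "fx", "fy", "cx", "cy" (pixels), "cam_to_world" (4x4, takes a point from camera to world coordinates). Camera axes: x right, y up, looking along -z (the intrinsics and any distortion apply to the point x, -y, -z); pixel columns grow to the right and rows downward; lengths in m; the calibration is good to about 2 mm. A picture is of the moment at which its call begins: read the wrist's pose just before it. calibration takes no time and is no camera call; for the wrist camera it gives the pose at the moment of the call.
- ctrl.hand_in(): hands the job in; it is judged then, once.
The state is a dict: "t": time; "joint_positions": joint angles; "dq": joint speeds; "joint_efforts": joint torques, N m; "tool_pos": TCP position; "tcp_rot": TCP orientation; "contact_force": force on the tool from outside, world axes, zero at the start; "ft_torque": the same for the moment, N m; "opening": opening from 0.0 (shut) to 1.0 (fully open); "gripper_force": force on a finger pad.
Only numpy, scipy, OpenCV 4.12 (cv2) and the standard library are available. Lean on these libraries where they do the work, as an engineer would, in place of code of your own. Each camera call takes 0.05 s, during which the arm holds its last target. There are 200 camera calls.

## Working session

There is one attempt and no reset: what is moved stays moved. The work goes in short steps, Python scripts to look and compute and a tool call to move; the robot and the scene stay as the last step left them, time stands still between calls to the robot, and variables do not carry over. Pictures are saved under pics/ and viewed, at most 10 in all, crops included, and the job is handed in when it is done.

Besides the shell and the picture viewer there is one more tool, called after "Request:" as name([rows], argument=value, ...), one row to a line, values as JSON. jog_arm: Moves the arm, as the interface text tells. Its arguments: {"type":"object","properties":{"steps":{"type":"array"},"force":{"type":"number"}},"required":["steps"]}

```bash
mkdir -p pics; ls
python3 - <<'E'
from workcell import ctrl
import cv2,numpy as np
for n in("top","side"):
    cv2.imwrite(f"pics/{n}0.png",ctrl.snapshot(n)[:,:,::-1])
    c=ctrl.calibration(n);print(n,{k:(np.round(v,3).tolist()) for k,v in c.items()})
print(ctrl.sense())
E
```

```text
pics
top {'fx': 508.846, 'fy': 508.846, 'cx': 321.867, 'cy': 202.036, 'cam_to_world': [[-0.009, 0.996, -0.088, 0.478], [-1.0, -0.01, -0.016, -0.073], [-0.017, 0.088, 0.996, 1.777], [0.0, 0.0, 0.0, 1.0]]}
side {'fx': 375.302, 'fy': 375.302, 'cx': 317.399, 'cy': 197.854, 'cam_to_world': [[-0.995, 0.081, -0.061, 0.573], [-0.101, -0.739, 0.666, 0.708], [0.009, 0.669, 0.743, 0.901], [0.0, 0.0, 0.0, 1.0]]}
{'t': 0.1, 'joint_positions': array([-1.24222684e+00,  3.26863531e-01, -1.93489380e-01,  1.05198655e+00,
       -1.95414486e-05,  1.43661038e+00]), 'dq': array([-1.87805171e-04, -1.94430046e-03,  2.01796828e-03,  5.48314653e-04,
        1.58762998e-03, -2.48947438e-05]), 'joint_efforts': array([ 3.80429046e-04, -4.44239438e+01,  2.63038194e+01,  7.92826060e-03,
       -1.56975093e-04, -2.34413619e-05]), 'tool_pos': array([ 0.24540892, -0.49175858,  0.30318135]), 'tcp_rot': array([-7.66979089e-04,  9.73351092e-01,  2.29318678e-01, -8.45967177e-05]), 'contact_force': array([ 0.33763428, -0.353559  ,  0.18807284]), 'ft_torque': array([ 0.00627615,  0.01162374, -0.00872446]), 'gripper_force': 0.0, 'opening': 1.002098478097873}
```

View pics/top0.png

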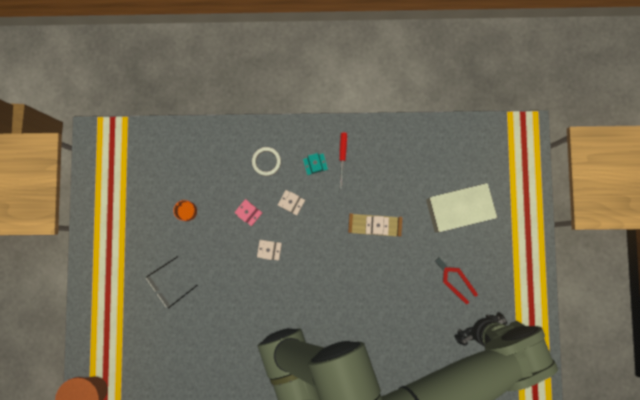

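View pics/side0.png

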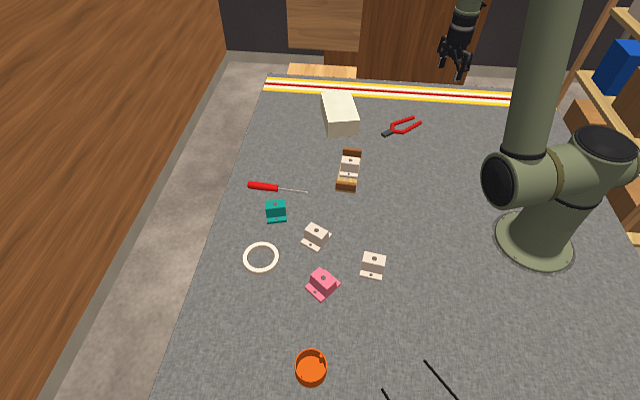

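The top view has the tray at (376,225) with cream block a in it. The free cream blocks are at (291,202) and (269,250); pink (247,212) and turquoise (315,163) are decoys. I'll zoom in to measure.

Run:
```python
import cv2,numpy as np
t=cv2.imread("pics/top0.png");s=cv2.imread("pics/side0.png")
a=cv2.resize(t[180:270,240:420],None,fx=4.4,fy=4.4,interpolation=cv2.INTER_CUBIC)[:,:792]
a=cv2.resize(t[185:270,245:415],(780,390),interpolation=cv2.INTER_CUBIC)
cv2.imwrite("pics/topz.png",a)
b=cv2.resize(s[140:290,270:400],(520,600),interpolation=cv2.INTER_CUBIC)
cv2.imwrite("pics/sidez.png",b)
```

```text
(no output)
```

View pics/topz.png

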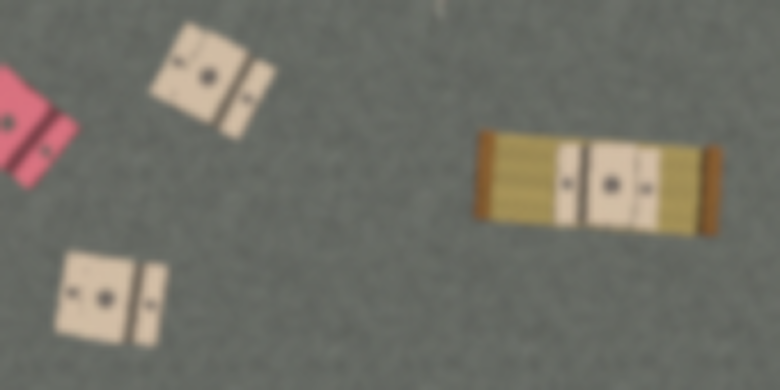

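View pics/sidez.png

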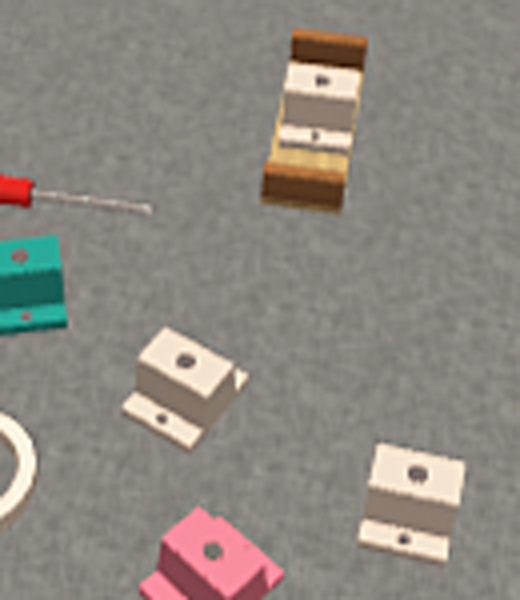

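The zoom shows the crown-hole and brim-hole marks of each block and the tray's wall corners. I'll convert these to world coordinates.

```bash
cat > h.py <<'E'
from workcell import ctrl
import numpy as np, cv2
from scipy.spatial.transform import Rotation as R
def ray(c,u,v,z):
    T=np.array(c["cam_to_world"]); d=T[:3,:3]@np.array([(u-c["cx"])/c["fx"],-(v-c["cy"])/c["fy"],-1]); o=T[:3,3]
    return o+d*(z-o[2])/d[2]
def proj(c,P):
    T=np.array(c["cam_to_world"]); q=(np.atleast_2d(P)-T[:3,3])@T[:3,:3]
    return np.c_[c["cx"]+c["fx"]*q[:,0]/-q[:,2], c["cy"]-c["fy"]*q[:,1]/-q[:,2]]
def state():
    s=ctrl.sense(); q=s["tcp_rot"]; return s,np.array(s["tool_pos"]),R.from_quat([q[1],q[2],q[3],q[0]])
def plan(p,yaw,tilt=0,grasp=True,d=54):
    """target grasp point p; tool y along yaw dir; tilt about tool y. prints rotvec and shift (in the turned tool frame)"""
    s,t,r=state()
    y=np.array([np.cos(yaw),np.sin(yaw),0]);z=np.array([0,0,-1.]);x=np.cross(y,z)
    best=None
    for k in (1,-1):
        Rt=R.from_matrix(np.c_[k*x,k*y,z])*R.from_rotvec([0,k*tilt,0])
        rv=(r.inv()*Rt).as_rotvec()
        if best is None or np.linalg.norm(rv)<np.linalg.norm(best[0]): best=(rv,Rt)
    rv,Rt=best
    tcp=np.array(p)-Rt.apply([0,0,d])
    print("rot",np.round(rv,3),"|%.1f deg"%np.degrees(np.linalg.norm(rv)),"shift mm",np.round(Rt.inv().apply(tcp-t)*1e3,1),"tcp",np.round(tcp,3))
E
python3 - <<'E'
from h import *
c=ctrl.calibration("top");cs=ctrl.calibration("side")
f=lambda u,v,z:ray(c,245+(u+.5)/4.588-.5,185+(v+.5)/4.588-.5,z)
g=lambda u,v,z:ray(cs,270+(u+.5)/4-.5,140+(v+.5)/4-.5,z)
for n,z0,pts,sp in(("b",0,[(208,76),(179,62),(248,98)],(186,361)),("c",0,[(105,298),(72,293),(151,305)],(418,474)),("a",.008,[(611,184),(567,183),(646,188)],(322,80))):
    C=f(*pts[0],z0+.046);L=f(*pts[1],z0+.01);Q=f(*pts[2],z0+.01);d=L-Q
    print(n,C,(L+Q)/2,"len",np.linalg.norm(d),"rowyaw",np.degrees(np.arctan2(d[1],d[0]))-90,"side",g(*sp,z0+.046))
w=[f(*p,.038) for p in((479,131),(476,219),(718,236),(722,147))]
print(np.round(w,4),np.mean(w,0),[np.linalg.norm(w[i]-w[i-1]) for i in range(4)])
d=w[0]+w[1]-w[2]-w[3];print(np.degrees(np.arctan2(d[1],d[0]))-90)
for p in((479,131),(722,147)): print(f(*p,.038))
E
```

```text
b [0.63508396 0.06353924 0.046     ] [0.63526745 0.06222582 0.01      ] len 0.05947694447686507 rowyaw -28.11538167077388 side [0.63424488 0.06386544 0.046     ]
c [0.47096991 0.14034088 0.046     ] [0.47003404 0.139877   0.01      ] len 0.06051979884406523 rowyaw -9.064950658557265 side [0.46976882 0.14121445 0.046     ]
a [ 0.55142982 -0.23412187  0.054     ] [ 0.55187039 -0.23407479  0.018     ] len 0.059412378126257506 rowyaw -4.167529778226395 side [ 0.55097415 -0.23460615  0.054     ]
[[ 0.5926 -0.1381  0.038 ]
 [ 0.527  -0.135   0.038 ]
 [ 0.5128 -0.3141  0.038 ]
 [ 0.5789 -0.3186  0.038 ]] [ 0.55281834 -0.22642942  0.038     ] [np.float64(0.18103704832984444), np.float64(0.06559443260745522), np.float64(0.17974153736475024), np.float64(0.06620650814780529)]
-4.4399181950731474
[ 0.59256108 -0.13805803  0.038     ]
[ 0.57886459 -0.31857622  0.038     ]
```

Run:
```python
from h import *
plan([.5515,-.2343,.14],np.radians(-4.3))
```

```text
rot [-1.000e-03 -1.000e-03 -1.033e+00] |59.2 deg shift mm [   279.7    285.9 -53836.8] tcp [ 0.552 -0.234 54.14 ]
```

```bash
sed -i 's/d=54/d=.054/' h.py
```

Request:
jog_arm([
  [[0,0,8,0,0,-0.1033,-1],[0,0,8,0,0,-0.1033,-1],[0,0,8,0,0,-0.1033,-1],[0,0,8,0,0,-0.1033,-1],[0,0,8,0,0,-0.1033,-1],[0,0,8,0,0,-0.1033,-1],[0,0,8,0,0,-0.1033,-1],[0,0,8,0,0,-0.1033,-1],[0,0,8,0,0,-0.1033,-1],[0,0,8,0,0,-0.1033,-1],[28,28.6,0,0,0,0,-1],[28,28.6,0,0,0,0,-1],[28,28.6,0,0,0,0,-1],[28,28.6,0,0,0,0,-1],[28,28.6,0,0,0,0,-1],[28,28.6,0,0,0,0,-1],[28,28.6,0,0,0,0,-1],[28,28.6,0,0,0,0,-1],[28,28.6,0,0,0,0,-1],[28,28.6,0,0,0,0,-1]],
], force=40)

```text
t: 1.77
tool_pos: [0.5528, -0.2326, 0.2235]
tcp_rot: [-0.0, 0.733, 0.68, -0.0]
contact_force: [0.6, 0.5, -0.4]
opening: 0.999
gripper_force: 0.0
```

Run:
```python
from h import *
plan([.5515,-.2343,.032],np.radians(-4.3))
c=ctrl.calibration("wrist");im=ctrl.snapshot("wrist");cv2.imwrite("pics/w1.png",im[:,:,::-1])
T=np.array(c["cam_to_world"]);print(c["fx"],T.round(3).tolist(),state()[1])
# project expected tray wall tops & a crown
yw=np.radians(-4.4);X=np.array([np.cos(yw),np.sin(yw),0]);Y=np.array([-np.sin(yw),np.cos(yw),0]);O=np.array([.5526,-.2264,.008])
print(proj(c,[O+sx*.033*X+sy*.0785*Y+[0,0,.03] for sx in(1,-1) for sy in(1,-1)]).round(0).tolist())
```

```text
rot [-0.001 -0.     0.   ] |0.0 deg shift mm [ -1.8  -1.2 137.5] tcp [ 0.552 -0.234  0.086]
312.42682441078045 [[0.997, 0.072, 0.021, 0.56], [-0.075, 0.958, 0.276, -0.162], [-0.0, -0.277, 0.961, 0.293], [0.0, 0.0, 0.0, 1.0]] [ 0.55783887 -0.22793998  0.22369807]
[[359.0, 87.0], [352.0, 269.0], [273.0, 87.0], [280.0, 269.0]]
```

View pics/w1.png

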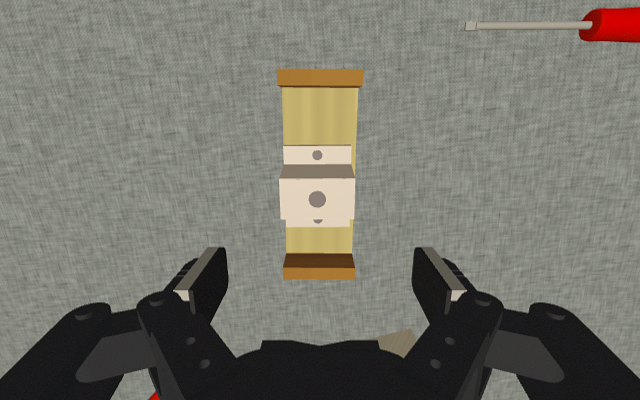

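The wrist view shows block a, with its crown hole at (317,199), and the tray walls within 3 px of the prediction. I'll re-read the settled pose.

Request:
jog_arm([
  [[0,0,30,0,0,0,-1],[0,0,20,0,0,0,-1],[0,0,0,0,0,0,-1],[0,0,0,0,0,0,-1]],
])

```text
t: 2.15
tool_pos: [0.5506, -0.2338, 0.1727]
tcp_rot: [-0.002, 0.733, 0.68, -0.001]
contact_force: [0.3, -0.8, 0.6]
opening: 1.001
gripper_force: 0.0
```

Run:
```python
from h import *
plan([.5515,-.2343,.032],np.radians(-4.3))
c=ctrl.calibration("wrist");im=ctrl.snapshot("wrist");print(state()[1])
g=cv2.cvtColor(im,cv2.COLOR_RGB2HSV)
h,s,v=cv2.split(g)
# crown hole of a: dark grey blob within cream; cream mask
m=((v>200)&(s<60)).astype(np.uint8);n,l,st,ce=cv2.connectedComponentsWithStats(m)
print([(st[i].tolist(),ce[i].round(1).tolist()) for i in range(1,n) if st[i,4]>300])
print("pred crown corners",proj(c,[ray(ctrl.calibration("top"),0,0,0)*0+np.array([.5515,-.2343,.054])]))
# tray wall mask (brown-orange)
m=((h>8)&(h<20)&(s>120)&(v>120)).astype(np.uint8);n,l,st,ce=cv2.connectedComponentsWithStats(m)
for i in range(1,n):
    if st[i,4]>300: print(st[i].tolist(),ce[i].round(1).tolist(),"world",ray(c,*ce[i],.038).round(4))
```

```text
rot [-0.003 -0.002  0.   ] |0.2 deg shift mm [-0.4  0.9 86.7] tcp [ 0.552 -0.234  0.086]
[ 0.55147784 -0.23456032  0.17404459]
[([279, 153, 83, 22, 1656], [319.6, 163.4]), ([273, 195, 95, 55, 4569], [319.8, 221.0])]
pred crown corners [[317.94640095 220.9388974 ]]
[270, 57, 109, 22, 2286] [323.6, 67.5] world [ 0.5619 -0.1412  0.038 ]
[278, 300, 88, 14, 1175] [322.1, 306.3] world [ 0.5488 -0.3092  0.038 ]
```

Request:
jog_arm([
  [[0,1,30,0,0,0,-1],[0,0,30,0,0,0,-1],[0,0,20,0,0,0,-1],[0,0,7,0,0,0,-1],[0,0,0,0,0,0,-1],[0,0,0,0,0,0,1],[0,0,0,0,0,0,1],[0,0,0,0,0,0,1],[0,0,0,0,0,0,1],[0,0,0,0,0,0,1],[0,0,0,0,0,0,1],[0,0,0,0,0,0,1]],
])

```text
t: 3.2
tool_pos: [0.5539, -0.2353, 0.0891]
tcp_rot: [0.002, 0.733, 0.68, 0.0]
contact_force: [-1.6, 0.1, 6.5]
opening: 0.694
gripper_force: 44.9
```

Run:
```python
from h import *
s,t,r=state();print(s,r.as_matrix().round(4))
Y=np.array([np.sin(np.radians(4.4)),np.cos(np.radians(4.4)),0])
plan(np.array([.5530,-.2260,.032])-.0405*Y,np.radians(-4.4))
```

```text
{'t': 3.2, 'joint_positions': array([-5.24119705e-01,  6.32429098e-01, -3.03845545e-01,  6.30944919e-01,
       -5.37073238e-04,  1.12180194e+00]), 'dq': array([ 7.34237717e-04,  2.30395752e-03, -3.07232641e-04,  6.40798297e-05,
        1.21993927e-03, -1.05281565e-04]), 'joint_efforts': array([ 3.92176984e-01, -4.99847388e+01,  1.90393049e+01, -5.75032756e-01,
        2.65405253e-01, -2.36743956e-02]), 'tool_pos': array([ 0.55385861, -0.23528699,  0.08911674]), 'tcp_rot': array([1.78817761e-03, 7.33161686e-01, 6.80051963e-01, 2.69888245e-04]), 'contact_force': array([-1.64878179,  0.120806  ,  6.54245576]), 'ft_torque': array([ 0.04317339,  0.43621489, -0.05430382]), 'gripper_force': 44.864768385887146, 'opening': 0.6939173680991191} [[ 0.0751  0.9972  0.0028]
 [ 0.9972 -0.0751 -0.0023]
 [-0.002   0.003  -1.    ]]
rot [0.003 0.002 0.002] |0.2 deg shift mm [-31.3  -1.6   3.1] tcp [ 0.55  -0.266  0.086]
```

Request:
jog_arm([
  [[0,0,-4,0,0,0,1],[-6,-1,0,0,0,0,1],[-8,0,0,0,0,0,1],[-8,0,0,0,0,0,1],[-6,0,0,0,0,0,1],[-3,0,0,0,0,0,1],[-1,0,0,0,0,0,1],[0,0,0,0,0,0,1]],
])

```text
t: 3.87
tool_pos: [0.5491, -0.2666, 0.0906]
tcp_rot: [-0.0, 0.733, 0.68, -0.0]
contact_force: [-0.6, 0.1, -2.8]
opening: 0.695
gripper_force: 43.9
```

Run:
```python
from h import *
s,t,r=state();print(s["contact_force"],t)
Y=np.array([np.sin(np.radians(4.4)),np.cos(np.radians(4.4)),0])
plan(np.array([.5530,-.2260,.032])-.0405*Y,np.radians(-4.4))
```

```text
[-0.59722355  0.05811148 -2.77589388] [ 0.54912636 -0.26663855  0.09060333]
rot [-0.    -0.     0.001] |0.1 deg shift mm [0.3 0.7 4.6] tcp [ 0.55  -0.266  0.086]
```

Request:
jog_arm([
  [[0,0,1.5,0,0,0,1],[-1.5,0.5,0,0,0,0,1],[0,0,0,0,0,0,1],[0,0,0,0,0,0,1]],
])

```text
t: 4.2
tool_pos: [0.5496, -0.2671, 0.0893]
tcp_rot: [-0.001, 0.733, 0.68, 0.0]
contact_force: [-0.2, 1.8, -0.2]
opening: 0.697
gripper_force: 44.1
```

Request:
jog_arm([
  [[0,0,0,0,0,0,-1],[0,0,0,0,0,0,-1],[0,0,0,0,0,0,-1],[0,0,0,0,0,0,-1],[0,0,-20,0,0,0,-1],[0,0,-30,0,0,0,-1],[0,0,-30,0,0,0,-1],[0,0,-20,0,0,0,-1],[0,0,0,0,0,0,-1]],
])

```text
t: 4.95
tool_pos: [0.5522, -0.2695, 0.1946]
tcp_rot: [0.004, 0.733, 0.68, 0.001]
contact_force: [0.4, 0.3, 0.0]
opening: 1.002
gripper_force: 0.0
```

Run:
```python
from h import *
s,t,r=state();print(s["opening"],t)
plan([.6346,.0631,.13],np.radians(-28.1))
```

```text
1.0022187170533443 [ 0.55216358 -0.26946282  0.19461385]
rot [0.008 0.003 0.415] |23.8 deg shift mm [332.2 -83.9  10.6] tcp [0.635 0.063 0.184]
```

Request:
jog_arm([
  [[0,0,0,0,0,0.1038,-1],[0,0,0,0,0,0.1038,-1],[0,0,0,0,0,0.1038,-1],[0,0,0,0,0,0.1038,-1],[36.9,-9.3,0,0,0,0,-1],[36.9,-9.3,0,0,0,0,-1],[36.9,-9.3,0,0,0,0,-1],[36.9,-9.3,0,0,0,0,-1],[36.9,-9.3,0,0,0,0,-1],[36.9,-9.3,0,0,0,0,-1],[36.9,-9.3,0,0,0,0,-1],[36.9,-9.3,0,0,0,0,-1],[36.9,-9.3,0,0,0,0,-1],[0,0,10,0,0,0,-1],[0,0,0,0,0,0,-1],[0,0,0,0,0,0,-1]],
])

```text
t: 6.28
tool_pos: [0.6314, 0.0646, 0.1782]
tcp_rot: [-0.0, 0.857, 0.515, -0.001]
contact_force: [-0.5, -0.5, -0.5]
opening: 0.998
gripper_force: 0.0
```

```bash
cat >> h.py <<'E'
def look(name,cen,yaw,z0):
    """wrist picture with the expected block outline overlaid"""
    c=ctrl.calibration("wrist");im=ctrl.snapshot("wrist")[:,:,::-1].copy()
    X=np.array([np.cos(yaw),np.sin(yaw),0]);Y=np.array([-np.sin(yaw),np.cos(yaw),0])
    for hw,z in((.017,.046),(.038,.01)):
        P=[np.array([cen[0],cen[1],z0+z])+a*.03*X+b*hw*Y for a,b in((1,1),(1,-1),(-1,-1),(-1,1))]
        cv2.polylines(im,[proj(c,P).round().astype(int)],True,(255,0,0),1)
    cv2.imwrite(f"pics/{name}.png",im)
E
python3 - <<'E'
from h import *
look("b",[.6346,.0631],np.radians(-28.1),0)
plan([.6346,.0631,.024],np.radians(-28.1))
E
```

```text
rot [-0.001  0.001 -0.001] |0.1 deg shift mm [  0.8   2.9 100.7] tcp [0.635 0.063 0.078]
```

View pics/b.png

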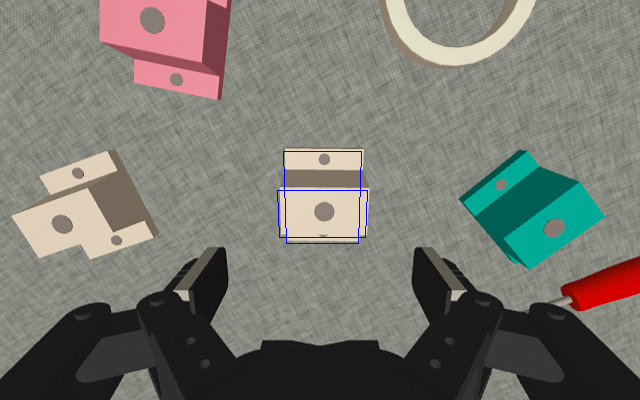

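The outline lies on block b to within about 1 mm, crown hole at (324,211), so I'll grasp it.

Request:
jog_arm([
  [[1,2,30,0,0,0,-1],[0,1,30,0,0,0,-1],[0,0,25,0,0,0,-1],[0,0,13,0,0,0,-1],[0,0,0,0,0,0,-1],[0,0,0,0,0,0,1],[0,0,0,0,0,0,1],[0,0,0,0,0,0,1],[0,0,0,0,0,0,1],[0,0,0,0,0,0,1],[0,0,0,0,0,0,1],[0,0,-20,0,0,0,1],[0,0,-30,0,0,0,1],[0,0,-30,0,0,0,1],[0,0,0,0,0,0,1],[0,0,0,0,0,0,1]],
])

```text
t: 7.67
tool_pos: [0.6368, 0.0642, 0.1638]
tcp_rot: [0.001, 0.858, 0.514, 0.002]
contact_force: [-0.7, 0.5, -2.1]
opening: 0.692
gripper_force: 44.9
```

Run:
```python
from h import *
s,t,r=state();print(s["contact_force"],t)
plan([.5561,-.1870,.108],np.radians(-4.4))
```

```text
[-0.72496374  0.51503464 -2.11178969] [0.63684728 0.06415969 0.16379776]
rot [ 0.005 -0.001 -0.413] |23.7 deg shift mm [-256.6  -61.2    1.8] tcp [ 0.556 -0.187  0.162]
```

Request:
jog_arm([
  [[0,0,0,0,0,-0.1033,1],[0,0,0,0,0,-0.1033,1],[0,0,0,0,0,-0.1033,1],[0,0,0,0,0,-0.1033,1],[-36.5,-8.7,0,0,0,0,1],[-36.5,-8.7,0,0,0,0,1],[-36.5,-8.7,0,0,0,0,1],[-36.5,-8.7,0,0,0,0,1],[-36.5,-8.7,0,0,0,0,1],[-36.5,-8.7,0,0,0,0,1],[-36.5,-8.7,0,0,0,0,1],[0,0,0,0,0,0,1],[0,0,0,0,0,0,1],[0,0,0,0,0,0,1],[0,0,0,0,0,0,1]],
])

```text
t: 8.92
tool_pos: [0.5547, -0.1847, 0.1605]
tcp_rot: [-0.001, 0.733, 0.68, -0.0]
contact_force: [0.2, -0.9, -2.0]
opening: 0.698
gripper_force: 44.7
```

Run:
```python
from h import *
for i in range(3): s,t,r=state();print(t,s["dq"].round(3))
plan([.5561,-.1870,.035],np.radians(-4.4))
```

```text
[ 0.55472488 -0.18472145  0.16052152] [ 0.013 -0.005  0.005  0.001 -0.003 -0.002]
[ 0.55472488 -0.18472145  0.16052152] [ 0.013 -0.005  0.005  0.001 -0.003 -0.002]
[ 0.55472488 -0.18472145  0.16052152] [ 0.013 -0.005  0.005  0.001 -0.003 -0.002]
rot [-0.001 -0.001  0.001] |0.1 deg shift mm [-2.2  1.5 71.5] tcp [ 0.556 -0.187  0.089]
```

Request:
jog_arm([
  [[-1.5,1,20,0,0,0,1],[0,0,20,0,0,0,1],[0,0,15,0,0,0,1],[0,0,8,0,0,0,1],[0,0,0,0,0,0,1],[0,0,0,0,0,0,1],[0,0,0,0,0,0,1]],
])

```text
t: 9.5
tool_pos: [0.5567, -0.1873, 0.0992]
tcp_rot: [0.001, 0.733, 0.68, 0.0]
contact_force: [0.6, -1.1, -1.6]
opening: 0.695
gripper_force: 44.7
```

Request:
jog_arm([
  [[0,0,4,0,0,0,1],[0,0,3,0,0,0,1],[0,0,2,0,0,0,1],[0,0,1,0,0,0,1],[0,0,0,0,0,0,1],[0,0,0,0,0,0,1]],
])

```text
t: 10.0
tool_pos: [0.5565, -0.1879, 0.0914]
tcp_rot: [0.001, 0.734, 0.679, 0.001]
contact_force: [-5.2, 2.2, 19.6]
opening: 0.696
gripper_force: 47.2
```

Request:
jog_arm([
  [[0,0,-2,0,0,0,1],[1.5,0,0,0,0,0,1],[1,0,0,0,0,0,1],[0,0,0,0,0,0,1],[0,0,0,0,0,0,1]],
])

```text
t: 10.42
tool_pos: [0.5567, -0.1864, 0.0915]
tcp_rot: [0.002, 0.734, 0.679, -0.001]
contact_force: [-1.8, -3.3, 8.1]
opening: 0.701
gripper_force: 45.8
```

Request:
jog_arm([
  [[0,0,0,0,0,0,-1],[0,0,0,0,0,0,-1],[0,0,0,0,0,0,-1],[0,0,0,0,0,0,-1],[0,0,-20,0,0,0,-1],[-10,0,-35,0,0,0,-1],[-20,0,-35,0,0,0,-1],[-20,0,-20,0,0,0,-1],[0,0,0,0,0,0,-1],[0,0,0,0,0,0,-1]],
])

```text
t: 11.25
tool_pos: [0.5529, -0.236, 0.2015]
tcp_rot: [0.001, 0.734, 0.679, 0.001]
contact_force: [-0.2, 0.7, 0.1]
opening: 1.004
gripper_force: 0.0
```

Run:
```python
from h import *
look("tray",[.5561,-.1863],np.radians(-4.4),.008)
s,t,r=state();print(t)
plan([.4705,.1403,.15],np.radians(-9.1),np.radians(-45))
plan([.4705,.1403,.15],np.radians(-9.1),np.radians(45))
plan([.4705,.1403,.15],np.radians(-9.1),0)
```

```text
[ 0.55192732 -0.23477925  0.1999633 ]
rot [ 0.032 -0.786  0.077] |45.3 deg shift mm [ 288.1 -139.7 -271.4] tcp [0.477 0.178 0.188]
rot [-0.032  0.784  0.077] |45.2 deg shift mm [ 217.4 -139.7  234.1] tcp [0.464 0.103 0.188]
rot [-0.    -0.001  0.081] |4.7 deg shift mm [ 357.5 -139.7   -4. ] tcp [0.47  0.14  0.204]
```

View pics/tray.png

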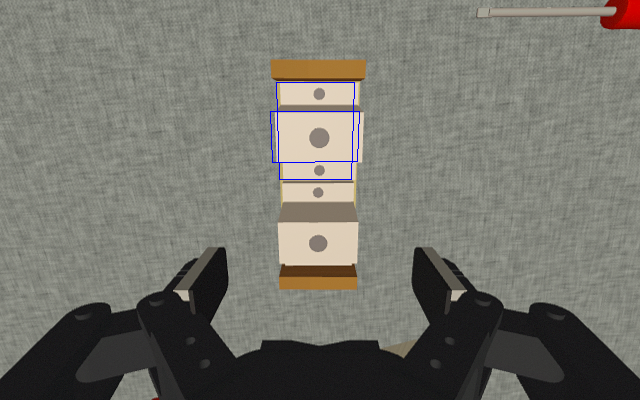

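Both outer blocks are down, square and in line (crown holes at (319,138) and (318,243)). Now for c.

Request:
jog_arm([
  [[0,0,0,0,0,0.081,-1],[35.8,-14,0,0,0,0,-1],[35.8,-14,0,0,0,0,-1],[35.8,-14,0,0,0,0,-1],[35.8,-14,0,0,0,0,-1],[35.8,-14,0,0,0,0,-1],[35.8,-14,0,0,0,0,-1],[35.8,-14,0,0,0,0,-1],[35.8,-14,0,0,0,0,-1],[35.8,-14,0,0,0,0,-1],[35.8,-14,0,0,0,0,-1],[0,0,0,0,-0.1122,0,-1],[0,0,0,0,-0.1122,0,-1],[0,0,0,0,-0.1122,0,-1],[0,0,0,0,-0.1122,0,-1],[0,0,0,0,-0.1122,0,-1],[0,0,0,0,-0.1122,0,-1],[0,0,0,0,-0.1122,0,-1],[0,0,0,0,0,0,-1],[0,0,0,0,0,0,-1]],
])

```text
t: 12.97
tool_pos: [0.4688, 0.1415, 0.1974]
tcp_rot: [0.247, 0.701, 0.601, -0.293]
contact_force: [0.9, -0.6, 0.4]
opening: 1.002
gripper_force: 0.0
```

Run:
```python
from h import *
s,t,r=state();print(t,s["joint_positions"].round(2))
for z in(.08,.024):plan([.4705,.1403,z],np.radians(-9.1),np.radians(-45))
```

```text
[0.46879367 0.14147391 0.19743467] [ 0.42  0.65 -0.18  1.24 -0.63  2.31]
rot [-0.002  0.001  0.006] |0.4 deg shift mm [82.4  1.9 29.7] tcp [0.477 0.178 0.118]
rot [-0.002  0.001  0.006] |0.4 deg shift mm [122.    1.9  69.3] tcp [0.477 0.178 0.062]
```

Request:
jog_arm([
  [[27,2,10,0,0,0.006,-1],[27,0,10,0,0,0,-1],[28,0,10,0,0,0,-1],[20,0,19,0,0,0,-1],[12,0,12,0,0,0,-1],[6,0,6,0,0,0,-1],[0,0,0,0,0,0,-1],[0,0,0,0,0,0,-1],[0,0,0,0,0,0,1],[0,0,0,0,0,0,1],[0,0,0,0,0,0,1],[0,0,0,0,0,0,1],[0,0,0,0,0,0,1],[0,0,0,0,0,0,1]],
], force=60)

```text
t: 14.13
tool_pos: [0.4793, 0.1775, 0.0697]
tcp_rot: [0.25, 0.705, 0.598, -0.29]
contact_force: [0.0, 0.6, 6.7]
opening: 0.695
gripper_force: 64.9
```

Run:
```python
from h import *
s,t,r=state();print(t,s["joint_positions"].round(2), "grasp", t+r.apply([0,0,.054]))
plan([.4705,.1403,.024],np.radians(-9.1),np.radians(-45))
```

```text
[0.47925808 0.17749568 0.06972681] [ 0.47  0.87 -0.14  1.09 -0.61  2.37] grasp [0.47333531 0.13978952 0.03152777]
rot [ 0.002 -0.    -0.006] |0.4 deg shift mm [ 5.4 -2.8  5.3] tcp [0.477 0.178 0.062]
```

Request:
jog_arm([
  [[-20,0,-20,0,0,0,1],[-25,0,-25,0,0,0,1],[-10,0,-10,0,0,0,1],[0,0,0,0,0.1146,0,1],[0,0,0,0,0.1146,0,1],[0,0,0,0,0.1146,0,1],[0,0,0,0,0.1146,0,1],[0,0,0,0,0.1146,0,1],[0,0,0,0,0.1146,0,1],[0,0,0,0,0.1146,0,1],[-40,0,0,0,0,0,1],[-40,0,0,0,0,0,1],[0,0,0,0,0.1146,0,1],[0,0,0,0,0.1146,0,1],[0,0,0,0,0.1146,0,1],[0,0,0,0,0.1146,0,1],[0,0,0,0,0.1146,0,1],[0,0,0,0,0.1146,0,1],[0,0,0,0,0.1146,0,1],[0,0,0,0,0.1146,0,1]],
])

```text
t: 15.8
tool_pos: [0.466, 0.0975, 0.1454]
tcp_rot: [-0.289, 0.679, 0.579, 0.347]
contact_force: [-0.7, 0.3, -2.6]
opening: 0.692
gripper_force: 65.1
```

Request:
jog_arm([
  [[0,0,0,0,0.1146,0,1],[0,0,0,0,0,0,1],[0,0,0,0,0,0,1],[0,0,0,0,0,0,1]],
])

```text
t: 16.13
tool_pos: [0.4657, 0.0983, 0.1447]
tcp_rot: [-0.321, 0.659, 0.562, 0.382]
contact_force: [0.3, -0.1, -2.5]
opening: 0.693
gripper_force: 65.2
```

Run:
```python
from h import *
s,t,r=state();print(t,s["joint_positions"].round(2), "grasp", t+r.apply([0,0,.054]),r.as_matrix().round(3))
cs=ctrl.calibration("side");im=ctrl.snapshot("side")[:,:,::-1]
u,v=proj(cs,t+r.apply([0,0,.054]))[0].astype(int)
cv2.imwrite("pics/s1.png",cv2.resize(im[v-60:v+60,u-80:u+80],(800,600),interpolation=cv2.INTER_CUBIC))
```

```text
[0.46566412 0.09831493 0.14474024] [-0.39  0.6  -0.65  0.69  1.    1.13] grasp [0.47332678 0.14439236 0.11764497] [[ 0.076  0.987  0.142]
 [ 0.496 -0.161  0.853]
 [ 0.865  0.005 -0.502]]
```

View pics/s1.png

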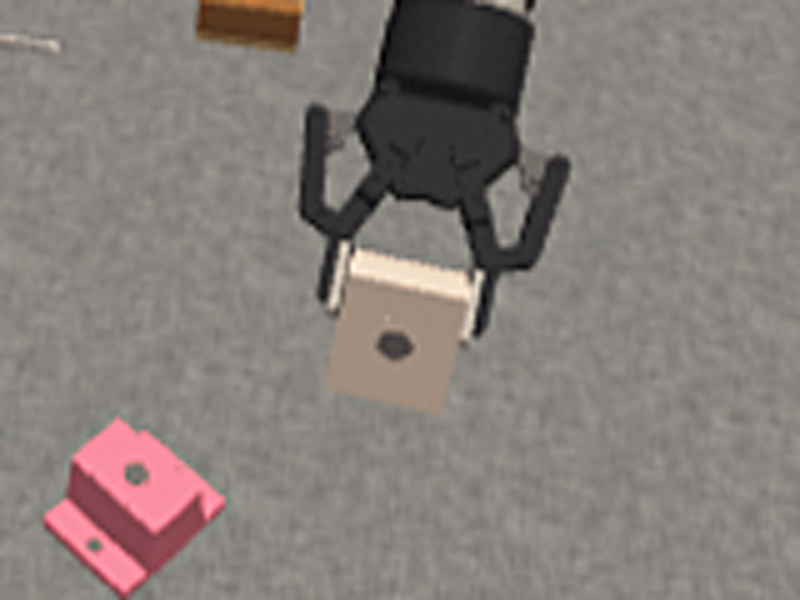

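The side view shows c held with its brim's underside at (395,345) towards the camera, crown to -y. Lowering.

Request:
jog_arm([
  [[-26,0,15,0,0,0,1],[-26,0,15,0,0,0,1],[-13,0,7.5,0,0,0,1],[0,0,0,0,0,0,1],[-3.5,0,2,0,0,0,1],[0,0,0,0,0,0,1],[0,0,0,0,0,0,1]],
])

```text
t: 16.77
tool_pos: [0.4664, 0.0984, 0.0667]
tcp_rot: [-0.322, 0.659, 0.562, 0.383]
contact_force: [0.1, 0.6, -2.0]
opening: 0.693
gripper_force: 65.2
```

Request:
jog_arm([
  [[-2.6,0,1.5,0,0,0,1],[0,0,0,0,0,0,1],[0,0,0,0,0,0,1]],
])

```text
t: 17.02
tool_pos: [0.466, 0.0982, 0.0629]
tcp_rot: [-0.322, 0.659, 0.562, 0.383]
contact_force: [0.1, -0.2, -2.4]
opening: 0.696
gripper_force: 65.2
```

Request:
jog_arm([
  [[-2.2,0,1.2,0,0,0,1],[0,0,0,0,0,0,1],[0,0,0,0,0,0,1]],
])

```text
t: 17.27
tool_pos: [0.4658, 0.0982, 0.0599]
tcp_rot: [-0.323, 0.659, 0.561, 0.383]
contact_force: [0.0, 0.2, -1.6]
opening: 0.693
gripper_force: 65.2
```

Request:
jog_arm([
  [[-1.3,0,0.75,0,0,0,1],[0,0,0,0,0,0,1],[0,0,0,0,0,0,1]],
])

```text
t: 17.52
tool_pos: [0.4659, 0.0983, 0.0586]
tcp_rot: [-0.323, 0.659, 0.561, 0.383]
contact_force: [-0.0, 0.4, -0.3]
opening: 0.692
gripper_force: 65.6
```

Request:
jog_arm([
  [[0,0,0,0,0,0,-1],[0,0,0,0,0,0,-1],[0,0,0,0,0,0,-1],[0,0,0,0,0,0,-1],[0,0,0,0,0,0,-1],[0,0,-25,0,0,0,-1],[0,0,-35,0,0,0,-1],[40,0,0,0,0,0,-1],[40,0,0,0,0,0,-1],[0,0,0,0,-0.1146,0,-1],[0,0,0,0,-0.1146,0,-1],[0,0,0,0,-0.1146,0,-1],[0,0,0,0,-0.1146,0,-1],[0,0,0,0,-0.1146,0,-1],[0,0,0,0,-0.1146,0,-1],[0,0,0,0,-0.1146,0,-1],[0,0,0,0,-0.1146,0,-1],[0,0,0,0,-0.1146,0,-1],[0,0,0,0,0,0,-1]],
])

```text
t: 19.1
tool_pos: [0.4638, 0.0888, 0.1584]
tcp_rot: [-0.003, 0.76, 0.649, 0.008]
contact_force: [-0.0, 1.2, -0.5]
opening: 0.997
gripper_force: 0.0
```

Run:
```python
from h import *
s,t,r=state();print(t,r.as_matrix().round(3))
cs=ctrl.calibration("side");im=ctrl.snapshot("side")[:,:,::-1]
u,v=proj(cs,[.47,.14,.02])[0].astype(int);print(u,v)
a=cv2.resize(im[v-40:v+40,u-40:u+40],(400,400),interpolation=cv2.INTER_CUBIC)
ct=ctrl.calibration("top");im=ctrl.snapshot("top")[:,:,::-1]
u,v=proj(ct,[.47,.14,.02])[0].astype(int);print(u,v)
b=cv2.resize(im[v-20:v+20,u-20:u+20],(400,400),interpolation=cv2.INTER_CUBIC)
cv2.imwrite("pics/s2.png",np.hstack([a,b]))
```

```text
[0.46377222 0.08875316 0.15844862] [[ 0.157  0.988  0.008]
 [ 0.988 -0.157  0.015]
 [ 0.016  0.005 -1.   ]]
372 262
268 249
```

View pics/s2.png

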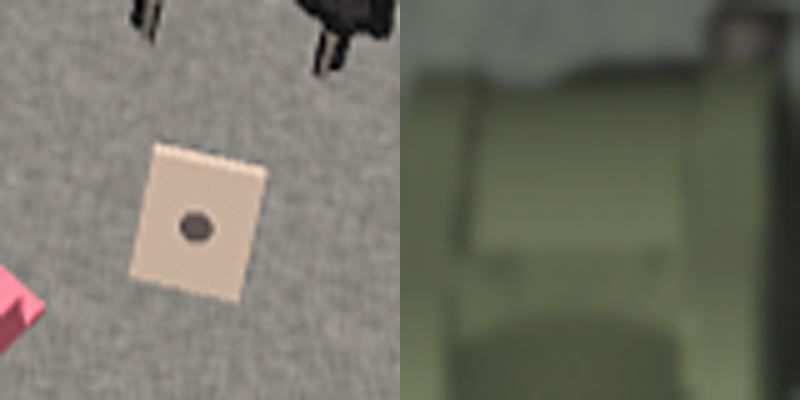

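The side view shows c lying on its side, brim underside to the camera with its hole at (197,227) in the crop. I'll locate it from its brim corners.

Run:
```python
from h import *
c=ctrl.calibration("side")
f=lambda p,z:ray(c,332+(p[0]+.5)/5-.5,222+(p[1]+.5)/5-.5,z)
B=[f(p,.0049) for p in((130,276),(239,301))];T=[f(p,.0707) for p in((153,155),(265,182))];H=f((197,227),.0378)
for P in(B,T):
    d=P[0]-P[1];print(np.round(P,4),"len",np.linalg.norm(d),"yaw",np.degrees(np.arctan2(d[1],d[0])),"mid",(P[0]+P[1])/2)
print("hole",H)
yw=np.radians(-9);Y=np.array([-np.sin(yw),np.cos(yw),0])
print("centre est",(B[0]+B[1])/2-.0389*Y,(T[0]+T[1])/2-.0009*Y,H-.0199*Y)
```

```text
[[0.5093 0.1785 0.0049]
 [0.4507 0.1874 0.0049]] len 0.05926316050302075 yaw -8.696213401539886 mid [0.4799909  0.18294765 0.0049    ]
[[0.504  0.1437 0.0707]
 [0.4456 0.1543 0.0707]] len 0.05942601206086563 yaw -10.198574601207245 mid [0.47479849 0.14901017 0.0707    ]
hole [0.47703674 0.16456244 0.0378    ]
centre est [0.4739056  0.14452657 0.0049    ] [0.4746577  0.14812125 0.0707    ] [0.4739237  0.14490745 0.0378    ]
```

Request:
jog_arm([
  [[0,0,-25,0,0,0,-1],[35,0,0,0,0,0,-1],[35,0,0,0,0,0,-1],[35,0,0,0,0,0,-1],[35,0,0,0,0,0,-1],[0,0,0,0,-0.1091,0,-1],[0,0,0,0,-0.1091,0,-1],[0,0,0,0,-0.1091,0,-1],[0,0,0,0,-0.1091,0,-1],[0,0,0,0,-0.1091,0,-1],[0,0,0,0,-0.1091,0,-1],[0,0,0,0,-0.1091,0,-1],[0,0,0,0,-0.1091,0,-1],[0,0,0,0,0,0,-1],[0,0,0,0,0,0,-1]],
])

```text
t: 20.45
tool_pos: [0.4855, 0.2233, 0.1823]
tcp_rot: [0.268, 0.694, 0.588, -0.317]
contact_force: [0.2, -0.5, 0.1]
opening: 1.0
gripper_force: 0.0
```

Run:
```python
from h import *
s,t,r=state();print(t,s["joint_positions"].round(2))
b=np.array([.477-.474,.0046,.0039]);b=np.array([.0007,.0046,.0039])
p=np.array([.474,.1455,.0263])+b
for k in(11,1):plan(p+(k-1)*b*.9,np.radians(-9.4),np.radians(-50))
```

```text
[0.48547749 0.22330149 0.18232738] [ 0.54  0.83  0.07  1.46 -0.61  2.49]
rot [-0.001 -0.017  0.   ] |1.0 deg shift mm [69.   0.8 45.8] tcp [0.488 0.232 0.1  ]
rot [-0.001 -0.017  0.   ] |1.0 deg shift mm [ 69.    1.3 100.5] tcp [0.481 0.191 0.065]
```

Request:
jog_arm([
  [[23,1,15,0,-0.017,0,-1],[23,0,15,0,0,0,-1],[23,0,15,0,0,0,-1],[0,0,0,0,0,0,-1],[0,0,0,0,0,0,-1],[0,0,0,0,0,0,-1]],
])

```text
t: 20.95
tool_pos: [0.4897, 0.2335, 0.1056]
tcp_rot: [0.275, 0.692, 0.586, -0.32]
contact_force: [-0.2, 0.5, -0.1]
opening: 1.0
gripper_force: 0.0
```

Run:
```python
from h import *
b=np.array([.0007,.0046,.0039])
p=np.array([.474,.1455,.0263])+b
plan(p,np.radians(-9.4),np.radians(-50))
im=ctrl.snapshot("wrist");cv2.imwrite("pics/w5.png",im[:,:,::-1])
```

```text
rot [ 0.004 -0.002 -0.004] |0.4 deg shift mm [ 3.3 -1.1 59.4] tcp [0.481 0.191 0.065]
```

View pics/w5.png

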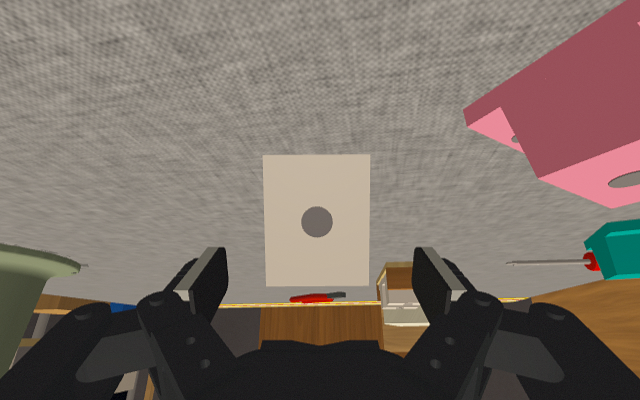

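The brim's underside is centred between the fingers, with its hole at (317,221). I'll advance and grip.

Request:
jog_arm([
  [[2,-0.5,15,0,0,0,-1],[0,0,20,0,0,0,-1],[0,0,14,0,0,0,-1],[0,0,7,0,0,0,-1],[0,0,0,0,0,0,-1],[0,0,0,0,0,0,1],[0,0,0,0,0,0,1],[0,0,0,0,0,0,1],[0,0,0,0,0,0,1],[0,0,0,0,0,0,1],[0,0,0,0,0,0,1],[0,0,0,0,0,0,1]],
])

```text
t: 22.0
tool_pos: [0.4826, 0.1939, 0.0671]
tcp_rot: [0.276, 0.691, 0.586, -0.32]
contact_force: [1.1, 2.0, 6.3]
opening: 0.694
gripper_force: 64.2
```

Run:
```python
from h import *
s,t,r=state();g=t+r.apply([0,0,.054]);print("grasp",g,r.as_matrix().round(3))
```

```text
grasp [0.47616528 0.1530476  0.03236475] [[ 0.107  0.987 -0.119]
 [ 0.634 -0.16  -0.757]
 [-0.766  0.006 -0.643]]
```

Request:
jog_arm([
  [[-20,0,-17,0,0,0,1],[-30,0,-25,0,0,0,1],[-26,0,-22,0,0,0,1],[0,0,0,0,0.1091,0,1],[0,0,0,0,0.1091,0,1],[0,0,0,0,0.1091,0,1],[0,0,0,0,0.1091,0,1],[0,0,0,0,0.1091,0,1],[0,0,0,0,0.1091,0,1],[0,0,0,0,0.1091,0,1],[0,0,0,0,0.1091,0,1],[0,0,0,0,0,0,1],[0,0,0,0,0,0,1]],
])

```text
t: 23.08
tool_pos: [0.4811, 0.1925, 0.1655]
tcp_rot: [0.002, 0.763, 0.647, 0.0]
contact_force: [0.4, 0.4, -2.5]
opening: 0.69
gripper_force: 65.0
```

Run:
```python
from h import *
s,t,r=state();print(t,s["joint_positions"].round(2))
plan([.553,-.2267,.16],np.radians(-4.4))
```

```text
[0.48105174 0.19252979 0.16551605] [ 0.24  0.41 -0.47  0.69 -0.    1.97]
rot [ 0.004  0.003 -0.087] |5.0 deg shift mm [-412.5  103.9  -48.5] tcp [ 0.553 -0.227  0.214]
```

Request:
jog_arm([
  [[0,0,-24,0,0,-0.087,1],[0,0,-24,0,0,0,1],[-37.5,9.45,0,0,0,0,1],[-37.5,9.45,0,0,0,0,1],[-37.5,9.45,0,0,0,0,1],[-37.5,9.45,0,0,0,0,1],[-37.5,9.45,0,0,0,0,1],[-37.5,9.45,0,0,0,0,1],[-37.5,9.45,0,0,0,0,1],[-37.5,9.45,0,0,0,0,1],[-37.5,9.45,0,0,0,0,1],[-37.5,9.45,0,0,0,0,1],[-37.5,9.45,0,0,0,0,1],[0,0,0,0,0.0873,0,1],[0,0,0,0,0.0873,0,1],[0,0,0,0,0,0,1],[0,0,0,0,0,0,1],[0,0,0,0,0,0,1]],
])

```text
t: 24.58
tool_pos: [0.5542, -0.2247, 0.2133]
tcp_rot: [-0.058, 0.73, 0.678, 0.064]
contact_force: [0.7, -0.1, -1.6]
opening: 0.694
gripper_force: 65.7
```

Run:
```python
from h import *
s,t,r=state();print(t,s["joint_positions"].round(2),r.as_matrix().round(3))
# block centre estimate in tool frame from the side grasp: centre(.474,.1455,.0263) vs grasp pose
Rg=np.array([[.107,.987,-.119],[.634,-.160,-.757],[-.766,.006,-.643]])
off=Rg.T@(np.array([.474,.1455,.0263])-np.array([.4826,.1939,.0671]));print("centre in tool",off)
c=ctrl.calibration("wrist");im=ctrl.snapshot("wrist");np.save("w6.npy",im)
cs=ctrl.calibration("side");np.save("s6.npy",ctrl.snapshot("side"))
print("block centre now",t+r.apply(off))
hsv=cv2.cvtColor(im,cv2.COLOR_RGB2HSV);m=((hsv[:,:,2]>150)&(hsv[:,:,1]<70)).astype(np.uint8)
n,l,st,ce=cv2.connectedComponentsWithStats(m)
for i in range(1,n):
    if st[i,4]>800:
        cn=max(cv2.findContours((l==i).astype(np.uint8),0,2)[0],key=cv2.contourArea)
        print(st[i].tolist(),ce[i].round(),cv2.approxPolyDP(cn,4,True)[:,0].tolist())
```

```text
[ 0.55417659 -0.22470395  0.21327768] [-0.57  0.53 -0.13  0.99  0.15  1.07] [[ 0.072  0.997  0.015]
 [ 0.983 -0.074  0.171]
 [ 0.171  0.002 -0.985]]
centre in tool [-0.000353  -0.000989   0.0638966]
block centre now [ 0.55412349 -0.21406618  0.15026408]
[285, 141, 69, 19, 1240] [319. 150.] [[285, 141], [285, 159], [353, 158], [353, 141]]
[280, 165, 79, 19, 1447] [319. 174.] [[280, 165], [280, 183], [318, 178], [327, 183], [358, 181], [358, 165]]
[242, 185, 155, 165, 21847] [319. 261.] [[242, 186], [247, 328], [254, 348], [262, 339], [318, 345], [377, 339], [384, 349], [393, 324], [396, 186]]
```

Run:
```python
from h import *
s,t,r=state();c=ctrl.calibration("wrist")
off=np.array([-.00035,-.001,.0639])
im=np.load("w6.npy");
print("col320 profile",[ (v,int(im[v,300].mean())) for v in range(176,200,2)])
cen=t+r.apply(off)
yw=np.radians(-4.4);X=np.array([np.cos(yw),np.sin(yw),0]);Y=np.array([-np.sin(yw),np.cos(yw),0])
for e in(-5,0,5):
    q=R.from_rotvec(X*np.radians(e))
    P=[cen+q.apply(sx*.03*X+.038*Y+[0,0,z]) for z in(.023,.013) for sx in(-1,1)]
    print(e,proj(c,P).round(1).tolist())
print([proj(c,cen+np.array([0,0,.023])+R.from_rotvec([0,0,0]).apply(0*Y)).round(1).tolist()])
m=im[186:345,250:390].mean(2);d=(m<140).astype(np.uint8);n,l,st,ce=cv2.connectedComponentsWithStats(d)
print([(st[i].tolist(),(ce[i]+[250,186]).round(1).tolist()) for i in range(1,n) if st[i,4]>40])
```

```text
col320 profile [(176, 204), (178, 203), (180, 203), (182, 207), (184, 107), (186, 201), (188, 203), (190, 203), (192, 203), (194, 202), (196, 202), (198, 202)]
-5 [[236.4, 179.4], [387.2, 179.9], [242.5, 180.1], [382.0, 180.6]]
0 [[234.3, 184.6], [389.0, 185.2], [240.7, 182.9], [383.6, 183.5]]
5 [[232.1, 190.9], [390.7, 191.5], [238.8, 186.6], [385.2, 187.1]]
[[[311.6, 279.5]]]
[([48, 72, 44, 43, 1488], [319.5, 278.8]), ([11, 154, 54, 5, 214], [283.2, 342.3]), ([76, 154, 53, 5, 212], [356.1, 342.2])]
```

The held block's hole (319,279) and brim edge row match the prediction, so it is level. Moving above the gap.

Request:
jog_arm([
  [[-8,0,21,0,0,0,1],[-8,0,22,0,0,0,1],[-8,0,21,0,0,0,1],[0,0,0,0,0,0,1],[0,0,0,0,0,0,1],[0,0,0,0,0,0,1]],
])

```text
t: 25.18
tool_pos: [0.5539, -0.2377, 0.148]
tcp_rot: [-0.057, 0.73, 0.678, 0.065]
contact_force: [0.1, -0.2, -2.3]
opening: 0.689
gripper_force: 65.6
```

```bash
cat >> h.py <<'E'
def rel():
    s,t,r=state();cen=t+r.apply([-.00035,0,.0639])
    yw=np.radians(-4.4);M=np.c_[[np.cos(yw),np.sin(yw),0],[-np.sin(yw),np.cos(yw),0],[0,0,1]]
    e=M.T@(cen-[.553,-.2267,.008]);go=M@([0,0,.033]-e)
    print("block in tray mm",(e*1e3).round(1),"to home, tool mm",(r.inv().apply(go)*1e3).round(1),"F",s["contact_force"].round(1))
E
python3 -c "
from h import *
rel();plan([.553,-.2267,.09],np.radians(-4.4),np.radians(10))"
```

```text
block in tray mm [ 2.  -0.2 77. ] to home, tool mm [-7.3 -2.2 43.4] F [ 0.1 -0.2 -2.3]
rot [0.005 0.001 0.004] |0.3 deg shift mm [ 0.7 -1.7  5. ] tcp [ 0.552 -0.236  0.143]
```

Request:
jog_arm([
  [[-1.5,-2,8,0,0,0,1],[-1.5,0,8,0,0,0,1],[-1.3,0,8,0,0,0,1],[-1,0,6,0,0,0,1],[0,0,0,0,0,0,1],[0,0,0,0,0,0,1],[0,0,0,0,0,0,1]],
])

```text
t: 25.77
tool_pos: [0.5514, -0.2382, 0.1162]
tcp_rot: [-0.058, 0.73, 0.678, 0.065]
contact_force: [0.9, -0.4, -1.8]
opening: 0.689
gripper_force: 65.6
```

```bash
python3 -c "
from h import *
rel()"
```

```text
block in tray mm [-0.4 -0.9 45.2] to home, tool mm [-1.3  0.4 12.2] F [ 0.9 -0.4 -1.8]
```

Request:
jog_arm([
  [[0.2,0,4,0,0,0,1],[-0.6,0,3,0,0,0,1],[-0.3,0,2,0,0,0,1],[0,0,0,0,0,0,1],[0,0,0,0,0,0,1]],
])

```text
t: 26.18
tool_pos: [0.5514, -0.2372, 0.1071]
tcp_rot: [-0.058, 0.73, 0.678, 0.065]
contact_force: [-0.3, -1.1, -2.6]
opening: 0.694
gripper_force: 65.6
```

Request:
jog_arm([
  [[-0.3,0,2,0,0,0,1],[0,0,0,0,0,0,1],[0,0,0,0,0,0,1]],
])

```text
t: 26.43
tool_pos: [0.5514, -0.2371, 0.1052]
tcp_rot: [-0.058, 0.73, 0.678, 0.065]
contact_force: [0.6, 0.3, -2.7]
opening: 0.689
gripper_force: 65.7
```

```bash
python3 -c "
from h import *
rel()"
```

```text
block in tray mm [-0.5  0.2 34.2] to home, tool mm [-0.4  0.5  1.1] F [ 0.6  0.3 -2.7]
```

Request:
jog_arm([
  [[-0.2,0,1.5,0,0,0,1],[-0.1,0,0.7,0,0,0,1],[0,0,0,0,0,0,1],[0,0,0,0,0,0,1]],
])

```text
t: 26.77
tool_pos: [0.5515, -0.2371, 0.1048]
tcp_rot: [-0.057, 0.73, 0.677, 0.065]
contact_force: [-3.1, 2.6, 11.3]
opening: 0.694
gripper_force: 67.2
```

```bash
python3 -c "
from h import *
rel()"
```

```text
block in tray mm [-0.4  0.2 33.8] to home, tool mm [-0.4  0.4  0.8] F [-3.1  2.6 11.3]
```

It's home, with 11 N of reaction. I'll release, retreat, go vertical and shut the fingers for a check press.

Request:
jog_arm([
  [[0,0,0,0,0,0,-1],[0,0,0,0,0,0,-1],[0,0,0,0,0,0,-1],[0,0,0,0,0,0,-1],[0,0,-15,0,0,0,-1],[0,0,-30,0,0,0,-1],[0,0,-30,0,0,0,-1],[0,0,-25,0,-0.0873,0,-1],[0,0,0,0,-0.0873,0,-1],[0,0,0,0,0,0,-1],[0,0,0,0,0,0,-1],[0,0,0,0,0,0,-1]],
])

```text
t: 27.77
tool_pos: [0.5491, -0.2539, 0.2005]
tcp_rot: [0.0, 0.733, 0.68, 0.001]
contact_force: [-0.4, 0.6, 1.1]
opening: 1.004
gripper_force: 0.0
```

Run:
```python
from h import *
plan([.553,-.2267,.1],np.radians(-4.4),d=.073)
c=ctrl.calibration("wrist");im=ctrl.snapshot("wrist")
yw=np.radians(-4.4);M=np.c_[[np.cos(yw),np.sin(yw),0],[-np.sin(yw),np.cos(yw),0],[0,0,1]]
print("pred brim corners/hole",proj(c,[np.array([.553,-.2267,.008])+M@np.array([a*.03,b*.038,.056]) for a,b in((-1,1),(1,1),(1,-1),(-1,-1),(0,0))]).round(1).tolist())
print("pred walls",proj(c,[np.array([.553,-.2267,.008])+M@np.array([a*.033,b*.0785,.03]) for a,b in((-1,1),(1,1),(1,-1),(-1,-1))]).round(1).tolist())
h=cv2.cvtColor(im,cv2.COLOR_RGB2HSV);m=((h[:,:,2]>180)&(h[:,:,1]<70)).astype(np.uint8)
n,l,st,ce=cv2.connectedComponentsWithStats(m)
for i in range(1,n):
    if st[i,4]>300:
        cn=max(cv2.findContours((l==i).astype(np.uint8),0,2)[0],key=cv2.contourArea)
        print(st[i].tolist(),cv2.approxPolyDP(cn,3,True)[:,0].tolist())
m=((h[:,:,0]>8)&(h[:,:,0]<20)&(h[:,:,1]>120)&(h[:,:,2]>120)).astype(np.uint8);n,l,st,ce=cv2.connectedComponentsWithStats(m)
print([st[i].tolist() for i in range(1,n) if st[i,4]>300])
```

```text
rot [ 0.002 -0.002  0.002] |0.2 deg shift mm [27.4  1.8 27.5] tcp [ 0.553 -0.227  0.173]
pred brim corners/hole [[271.6, 114.6], [365.3, 114.8], [360.8, 225.8], [275.9, 225.7], [318.4, 173.0]]
pred walls [[270.3, 52.5], [366.7, 52.7], [358.5, 260.2], [278.2, 260.2]]
[283, 58, 80, 23, 1716] [[283, 58], [284, 80], [362, 78], [362, 58]]
[275, 84, 94, 164, 13550] [[278, 84], [275, 133], [281, 242], [286, 242], [287, 247], [354, 247], [360, 243], [364, 220], [368, 85]]
[[274, 31, 97, 20, 1897], [281, 259, 80, 13, 1028]]
```

Request:
jog_arm([
  [[9,1,9,0,0,0,1],[9,1,9,0,0,0,1],[9,0,9,0,0,0,1],[0,0,10,0,0,0,1],[0,0,10,0,0,0,1],[0,0,8,0,0,0,1],[0,0,2,0,0,0,1],[0,0,0,0,0,0,1],[0,0,0,0,0,0,1],[0,0,0,0,0,0,1]],
])

```text
t: 28.65
tool_pos: [0.5544, -0.2281, 0.145]
tcp_rot: [0.002, 0.733, 0.68, 0.001]
contact_force: [-0.2, 0.6, 0.0]
opening: 0.001
gripper_force: 0.0
```

Request:
jog_arm([
  [[0,0,3,0,0,0,1],[0,0,2,0,0,0,1],[0,0,0,0,0,0,1],[0,0,0,0,0,0,1]],
])

```text
t: 28.98
tool_pos: [0.554, -0.2276, 0.1395]
tcp_rot: [0.002, 0.733, 0.68, 0.001]
contact_force: [0.6, -0.1, 0.5]
opening: -0.0
gripper_force: 0.0
```

Request:
jog_arm([
  [[0,0,2,0,0,0,1],[0,0,0.7,0,0,0,1],[0,0,0,0,0,0,1],[0,0,0,0,0,0,1]],
])

```text
t: 29.32
tool_pos: [0.554, -0.2277, 0.1368]
tcp_rot: [0.002, 0.733, 0.68, 0.001]
contact_force: [-0.1, 0.0, -0.0]
opening: 0.001
gripper_force: 0.0
```

Request:
jog_arm([
  [[0,0,0.8,0,0,0,1],[0,0,0,0,0,0,1],[0,0,0,0,0,0,1]],
])

```text
t: 29.57
tool_pos: [0.5541, -0.2276, 0.1367]
tcp_rot: [0.002, 0.733, 0.68, 0.001]
contact_force: [-2.1, 0.7, 4.9]
opening: -0.002
gripper_force: 2.6
```

Contact at 63.7 mm tip height; fully home would be 64 mm. A slightly firmer press, then retreat and a last check.

Request:
jog_arm([
  [[0,0,0.6,0,0,0,1],[0,0,0,0,0,0,1],[0,0,0,0,0,0,1]],
])

```text
t: 29.82
tool_pos: [0.5541, -0.2276, 0.1367]
tcp_rot: [0.002, 0.733, 0.68, 0.001]
contact_force: [-4.2, 1.0, 8.8]
opening: 0.004
gripper_force: 4.6
```

Request:
jog_arm([
  [[0,0,-10,0,0,0,1],[0,0,-30,0,0,0,1],[0,0,-30,0,0,0,1],[-30,0,-20,0,0,0,1],[0,0,0,0,0,0,1],[0,0,0,0,0,0,1],[0,0,0,0,0,0,1]],
])

```text
t: 30.4
tool_pos: [0.5511, -0.2573, 0.2252]
tcp_rot: [0.001, 0.733, 0.68, 0.001]
contact_force: [-0.2, -0.3, -0.9]
opening: 0.004
gripper_force: 0.0
```

Run:
```python
from h import *
c=ctrl.calibration("wrist");im=ctrl.snapshot("wrist")
yw=np.radians(-4.4);M=np.c_[[np.cos(yw),np.sin(yw),0],[-np.sin(yw),np.cos(yw),0],[0,0,1]]
O=np.array([.553,-.2267,.008])
Q=lambda *p:proj(c,O+M@np.array(p)).round(1).tolist()
print("pred hole mid",Q(0,0,.056),"walls inner",Q(0,.0785,.03),Q(0,-.0785,.03))
g=cv2.cvtColor(im,cv2.COLOR_RGB2GRAY)[40:280,285:355];m=(g<160).astype(np.uint8)
n,l,st,ce=cv2.connectedComponentsWithStats(m)
print([(st[i].tolist(),(ce[i]+[285,40]).round(1).tolist()) for i in range(1,n) if st[i,4]>25])
```

```text
pred hole mid [[315.1, 161.4]] walls inner [[315.1, 52.6]] [[315.6, 243.3]]
[([0, 0, 70, 17, 1190], [319.5, 48.0]), ([29, 23, 11, 11, 89], [319.2, 67.6]), ([0, 39, 70, 2, 140], [319.5, 79.5]), ([25, 56, 19, 12, 176], [319.0, 102.5]), ([21, 110, 24, 23, 431], [317.8, 160.9]), ([26, 170, 15, 5, 57], [317.6, 211.6]), ([0, 187, 70, 53, 3271], [319.7, 255.5])]
```

```bash
python3 -c "
from workcell import ctrl
print(ctrl.hand_in())"
```

```text
the job is handed in; nothing more can be done
None
```

I packed the three blocks into the tray as one tight row and handed the job in at about 30 s. Blocks a and b stand on their brims against the two end walls, and c is upside down between them, pressed fully home with its brim flat on their tops; the wrist camera's last check put c where it should be, but the judge's verdict wasn't returned.

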